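Turn the lower job tray so the trays stack instead of nesting

TASK

The two empty job trays stand nested, one inside the other, with their dipped ends towards you. Lift the upper tray out and stand it on the clear bench to the right; slide the lower tray round on the bench, without lifting it, until its dipped end points away from you, and lay the carton flat on its floor. Then set the upper tray on it with its own dipped end still towards you, so that it stands level on the lower tray's shoulders clear of the carton, and leave everything else on the bench undisturbed.

Things in the scene. Friction and masses are not known exactly. Their poses are not given: they have to be found in the camera images.
- tray_low: lower of two identical loose grey stack-nest trays: 182 mm long (its x), 130 mm wide (y), 64 mm high, 150 g. Origin: middle of its underside. Its -x end is the dipped end (rim cut lower). At the start that end faces the robot within about 0.4 rad; it has room to turn on the spot (foot within 91 mm, rim within 112 mm of its middle), e.g. by open fingers turning inside it
- tray_top: the upper tray, identical in every measure, origin under its middle, dipped end at its -x. At the start it is nested in the lower tray, facing the same way, origin 22 mm above the lower one's. Clear bench for standing it on: centre at about x = 0.53, y = -0.35 m, room for its length along x
- tray_low_dip (a point): middle of the dipped rim, on top, at (-86, 0, 46) mm in the lower tray; the dip is 60 mm wide, 18 mm deep
- tray_low_plain (a point): middle of the plain end's rim, on top, at (86, 0, 64) mm in the lower tray. All round, the rim is an upright band 9 mm thick, from 42 to 64 mm height: on the long sides |y| = 55.6 to 64.9 mm, on the ends |x| = 81.6 to 90.9 mm
- tray_low_in (a point): middle of the lower tray's inner floor, 10 mm above its underside. The flat floor is 144 x 92 mm less the three shoulders; the 2 mm walls lean out 0.15 mm per mm up to 42 mm height
- tray_low_shoulder (a point): top of the left side shoulder, at (-42, 44, 42) mm in the lower tray. Three hollow shoulders, flat tops at 42 mm, are pressed 16 mm in from the walls: one in each long wall at x = -42 mm (32 mm wide at the foot, 19 mm at the top) and one in the middle of the plain end (52 and 39 mm wide)
- tray_top_dip (a point): middle of the upper tray's dipped rim, on top, at (-86, 0, 46) mm in that tray. Trays facing the same way nest (origins 22 mm apart); with dipped ends opposite the upper floor rests on the lower shoulders (origins 42 mm apart), with about 7 mm of play each way
- tray_top_plain (a point): middle of the upper tray's rim at its plain end, on top, at (86, 0, 64) mm in that tray
- carton: small closed white carton, 51 mm (its x) by 66 mm (its y), 28 mm high, 50 g, lying on the bench at the left; origin: middle of its underside
- bench_front (a point): fixed point on the front edge of the bench, straight ahead of the robot, at bench height; its axes are the world's (x runs from the robot, 'you', to the back of the bench). Tall and to be kept clear of: a paper-towel roll at (0.68, -0.19) m, 160 mm across, 350 mm high; a machine at (0.62, 0.26) m, 275 x 205 mm, 295 mm high. The lane along the bench front (x up to 0.46 m) is free above 0.06 m
- pliers: small black-handled pliers lying flat, 154 mm long, 45 mm wide, 10 mm high, between the trays and the clear bench on the right; origin under its middle, length along its y; a bystander, loose
- screwdriver: small screwdriver lying flat, 140 mm long, 14 mm high, on the right towards the back; origin under its middle, length along its y; a bystander, loose
- gauge: round dial gauge lying on its back, 68 x 51 mm, 16 mm high, at the back behind the trays; origin under its middle; a bystander, loose

How it is judged:
By the outcome, as a careful person would: the job done as asked, in the order asked, and still so for the second after the job is handed in, with the robot touching nothing.
It also fails if it takes over 72 s, if anything falls off the work surface, if the arm or the gripper's body presses on something with over 40 N, if the wrist force passes 120 N, or if a joint passes its speed limit or range.

ROBOT

A 6-joint arm with a two-finger parallel gripper is mounted at the origin on a cart in front of the work surface, level with it; the furniture and walls round the work are solid. World frame = base frame: x ahead of the robot, y to its left, z up, the work surface at z = 0. Lengths are in m, angles in rad, forces in N, time in s.
With the tool pointing down it reaches from about 0.3 to 0.775 m from the base axis. Payload 14.6 kg.
Tool frame: the origin (TCP) lies on the front face of the gripper's body, between the roots of the fingers; the fingertips stand 73 mm ahead of it and the grasp point (between the pads) lies grasp_offset ahead of it (grasp_offset is the distance from the TCP to the grasp point, in m); z points along the fingers, y is the line along which they close (so a half turn about z gives the same grasp; the last joint's range is limited). The gripper opens to 85 mm and grips with 20 to 120 N. Pads are 22 mm wide; open, the fingers measure 114 mm over their backs; the gripper's body (76 mm by 85 mm) begins 54 mm behind the grasp point. The pads swing forward as they close: fully open they stand 13 mm farther back than shut.
Start: joints at [1.127, 0.3, 1.521, -0, 1.321, -0.067], TCP at [0.202, 0.511, 0.304] pointing down, gripper open.
Joint ranges: [-3.03, 3.03], [-0.79, 2.21], [0.23, 2.52], [-1.04, 4.18], [0, 3.07], [-2.55, 2.55]. Speed limits (rad/s): [2.22, 2.22, 2.57, 3.14, 3.14, 3.14].

INTERFACE

Orientations are given as a unit quaternion [x, y, z, w].
In Python, from workcell import * gives the robot as it stands.
- The arm moves only by the tool play_rows, never from a script. Its argument "steps" is a list of rows, each a list of 3 entries, a list of its own where there are three numbers: the opening, from -1 (shut) to 1 (fully open), then the shift along the tool's x, y, z in m, then the turn, a rotation vector about the tool's x, y, z in rad. A call has 1 to 10 rows; each row is the pose to reach, as a shift and turn from the pose commanded when the call began, along the tool's axes at that moment; what a row does not reach only later rows make up. A row lasts 1/12 s, in which the tool goes at most 41.7 mm and 7.16 degrees, less where a joint would pass 70% of its speed; a pose out of reach is approached as far as the arm can. A call with a gripper value outside its range is refused whole. The fingers move at their own pace and stop on an object; "newtons" is the grip in N (left out, the last holds). Time passes only in rows, so rows that repeat a pose let the fingers close. It gives the time, the measured TCP pose, the force, the opening and the grip force at its end, in the units of the state.
- sense(): the state, without advancing time (a new reading comes with each control period).
- snapshot(name): name is "side" or "top"; returns a dict with "img" (400x640x3 uint8, blue, green, red), "range_z" (400x640 float32, m along the optical axis (not along the pixel's ray), 0 where there is no reading), "camera_matrix" (3x3 intrinsics, pixels), "world_from_camera" (4x4, takes a point from camera to world coordinates). Camera axes: x right, y up, looking along -z (the intrinsics and any distortion apply to the point x, -y, -z); pixel columns grow to the right and rows downward; lengths in m; the calibration is good to about 2 mm. A picture is of the moment at which its call begins.
- close_job(): hands the job in; it is judged then, once.
The state is a dict: "time_s": time; "q": joint angles; "dq": joint speeds; "tau": joint torques, N m; "position": TCP position; "eef_rot": TCP orientation; "ft_force": force on the tool from outside, world axes, zero at the start; "ft_torque": the same for the moment, N m; "finger_gap": finger opening in m; "finger_force": force on a finger pad.
Only numpy, scipy, OpenCV 4.12 (cv2) and the standard library are available. Lean on these libraries where they do the work, as an engineer would, in place of code of your own. Each camera call takes 0.05 s, during which the arm holds its last target. There are 200 camera calls.

## Working session

There is one attempt and no reset: what is moved stays moved. The work goes in short steps, Python scripts to look and compute and a tool call to move; the robot and the scene stay as the last step left them, time stands still between calls to the robot, and variables do not carry over. Pictures are saved under pics/ and viewed, at most 10 in all, crops included, and the job is handed in when it is done.

Besides the shell and the picture viewer there is one more tool, called after ">>>" as name(argument=value, ...), one argument or row to a line, values as JSON. play_rows: Moves the arm, as the interface text tells. Its arguments: {"type":"object","properties":{"steps":{"type":"array","items":{"type":"array"}},"newtons":{"type":"number"}},"required":["steps"]}

```bash
ls; mkdir -p pics; cat > h.py <<'E'
from workcell import *
import numpy as np, cv2
from scipy.spatial.transform import Rotation as R
def cloud(s):
    K=np.array(s["camera_matrix"]);T=np.array(s["world_from_camera"]);z=s["range_z"]
    v,u=np.mgrid[:z.shape[0],:z.shape[1]]
    x=(u-K[0,2])/K[0,0]*z; y=(v-K[1,2])/K[1,1]*z
    P=np.stack([x,-y,-z],-1)@T[:3,:3].T+T[:3,3]
    P[z==0]=np.nan
    return P
E
python3 - <<'E'
from h import *
s=sense(); print({k:np.round(v,3).tolist() for k,v in s.items()})
for n in("top","side"):
    c=snapshot(n); cv2.imwrite(f"pics/{n}0.png",c["img"]); np.savez(f"{n}0.npz",P=cloud(c)); print(n,np.round(c["world_from_camera"],3).tolist(),np.round(c["camera_matrix"],1).tolist(), [k for k in c])
E
```

```text
pics
{'time_s': 0.0, 'q': [1.127, 0.3, 1.522, -0.0, 1.321, -0.067], 'dq': [-0.001, -0.001, 0.0, 0.0, -0.001, -0.001], 'tau': [0.001, -54.349, -36.18, -0.0, 0.004, -0.0], 'position': [0.202, 0.511, 0.303], 'eef_rot': [0.187, 0.982, -0.001, -0.0], 'ft_force': [-0.104, -0.135, -0.25], 'ft_torque': [0.016, 0.022, 0.052], 'finger_force': 0.0, 'finger_gap': 0.085}
top [[-0.006, 0.989, -0.148, 0.352], [-1.0, -0.005, 0.011, 0.019], [0.01, 0.148, 0.989, 1.531], [0.0, 0.0, 0.0, 1.0]] [[406.9, 0.0, 318.4], [0.0, 406.9, 194.8], [0.0, 0.0, 1.0]] ['img', 'range_z', 'camera_matrix', 'world_from_camera']
side [[0.968, 0.143, -0.207, 0.336], [-0.251, 0.599, -0.76, -0.913], [0.016, 0.788, 0.615, 0.85], [0.0, 0.0, 0.0, 1.0]] [[372.6, 0.0, 323.1], [0.0, 372.6, 201.7], [0.0, 0.0, 1.0]] ['img', 'range_z', 'camera_matrix', 'world_from_camera']
```

View pics/top0.png

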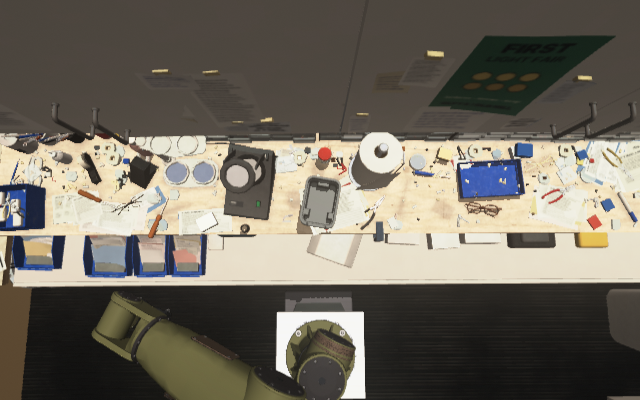

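View pics/side0.png

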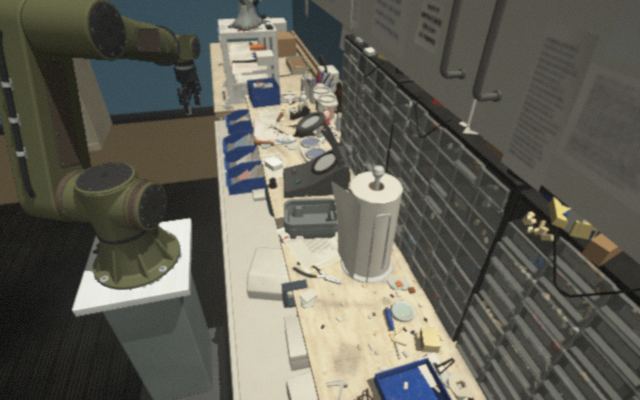

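The top view shows the nested trays at about (320,203), the carton at about (206,221), the pliers near (370,215), the roll at (380,160) and the machine at (248,180). The side view shows the trays at (310,216), beside the roll. Next I'll enlarge crops and use the depth data.

```bash
python3 - <<'E'
from h import *
im=cv2.imread("pics/top0.png"); a=cv2.resize(im[165:245,180:300],None,fx=6,fy=6,interpolation=2)
b=cv2.resize(im[165:245,290:410],None,fx=6,fy=6,interpolation=2)
cv2.imwrite("pics/c1.png",cv2.resize(im[160:240,280:400],None,fx=6.5,fy=6.5,interpolation=2))
P=np.load("top0.npz")["P"];Q=np.load("side0.npz")["P"]
def reg(P,x0,x1,y0,y1,z0,z1):
    m=(P[...,0]>x0)&(P[...,0]<x1)&(P[...,1]>y0)&(P[...,1]<y1)&(P[...,2]>z0)&(P[...,2]<z1); return P[m]
print("bench z",[np.round(np.nanmedian(p),4) for p in (reg(P,.45,.6,-.45,-.25,-.03,.02)[:,2],reg(Q,.45,.6,-.45,-.25,-.03,.02)[:,2])])
for n,p in(("top",P),("side",Q)):
    c=reg(p,.38,.52,.3,.5,.018,.045)
    print(n,"carton",len(c),c.min(0).round(3),c.max(0).round(3),np.median(c,0).round(4),cv2.minAreaRect(c[:,:2].astype(np.float32)*1000))
    t=reg(p,.38,.66,-.1,.13,.077,.1)
    print(n,"rim",len(t),t.min(0).round(3),t.max(0).round(3),np.median(t,0).round(4),cv2.minAreaRect(t[:,:2].astype(np.float32)*1000))
# grid labels
for uv in [(320,203),(206,221),(370,215),(300,230),(302,180),(338,180),(338,229)]: print(uv,P[uv[1],uv[0]].round(3))
E
```

```text
bench z [np.float64(-0.0008), np.float64(0.0006)]
top carton 299 [0.444 0.301 0.018] [0.518 0.457 0.037] [0.4849 0.4125 0.0268] ((499.9280700683594, 378.05670166015625), (53.38404846191406, 154.46241760253906), 25.318572998046875)
top rim 350 [ 0.452 -0.076  0.077] [0.642 0.069 0.094] [ 0.5641 -0.0181  0.0842] ((547.6556396484375, -3.24749755859375), (129.74278259277344, 180.52081298828125), 79.63799285888672)
side carton 167 [0.444 0.301 0.018] [0.52  0.455 0.034] [0.4841 0.4052 0.028 ] ((497.5281066894531, 381.25714111328125), (53.40022277832031, 157.11338806152344), 26.921926498413086)
side rim 401 [ 0.451 -0.081  0.077] [0.632 0.071 0.09 ] [ 0.5355 -0.0323  0.0846] ((539.3277587890625, -2.2264862060546875), (133.49464416503906, 166.9520721435547), 78.17699432373047)
(320, 203) [ 0.546 -0.004  0.03 ]
(206, 221) [0.481 0.418 0.025]
(370, 215) [ 0.503 -0.193  0.002]
(300, 230) [0.447 0.071 0.007]
(302, 180) [0.638 0.064 0.003]
(338, 180) [ 0.622 -0.068  0.088]
(338, 229) [ 0.451 -0.071  0.001]
```

View pics/c1.png

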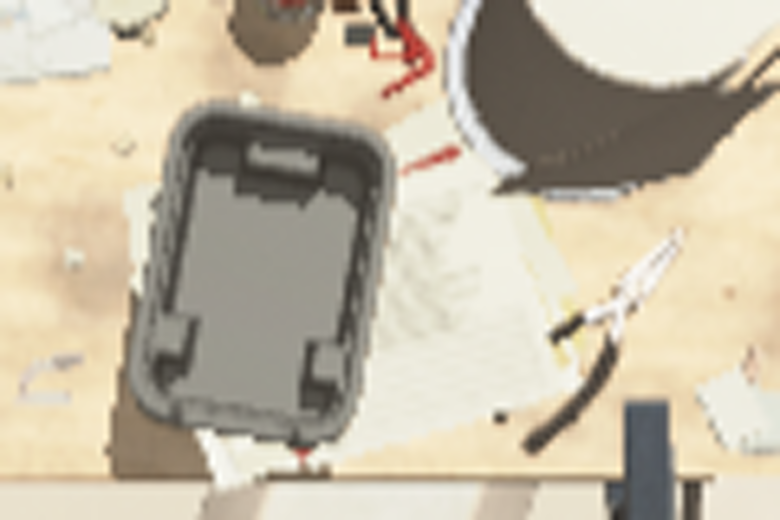

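The crop shows the nested trays with the dip at the lower edge (245,425) and the plain end with its shoulder at (285,155). The side shoulders are at (175,330) and (325,370), and the pliers run from (530,445) to (680,235). Now for the carton and the machine's extents.

```bash
python3 - <<'E'
from h import *
try: print("go",grasp_offset)
except Exception as e: print(e)
P=np.load("top0.npz")["P"];Q=np.load("side0.npz")["P"]
def reg(P,x0,x1,y0,y1,z0,z1):
    m=(P[...,0]>x0)&(P[...,0]<x1)&(P[...,1]>y0)&(P[...,1]<y1)&(P[...,2]>z0)&(P[...,2]<z1); return P[m]
A=np.concatenate([P.reshape(-1,3),Q.reshape(-1,3)])
for n,p in(("top",P),("side",Q)):
    c=reg(p,.42,.54,.37,.47,.020,.045); print(n,len(c),np.median(c,0).round(4),cv2.minAreaRect(c[:,:2].astype(np.float32)*1000))
    for z0,z1 in((.1,.4),(.03,.1)):
        m=reg(p,.4,.8,.1,.45,z0,z1); print("machine",n,np.percentile(m,1,0).round(3),np.percentile(m,99,0).round(3))
    r=reg(p,.53,.8,-.4,-.08,.1,.4); print("roll",np.percentile(r,1,0).round(3),np.percentile(r,99,0).round(3))
    f=reg(p,.3,.46,-.45,.35,.02,.3); print("lane",len(f), f.max(0) if len(f) else 0)
    for nm,b in(("pl",(.42,.6,-.3,-.12,.004,.03)),("clear",(.43,.63,-.43,-.27,.004,.1))):
        m=reg(p,*b); print(nm,len(m), (m.min(0).round(3),m.max(0).round(3)) if len(m) else 0)
im=cv2.imread("pics/top0.png"); cv2.imwrite("pics/c2.png",cv2.resize(im[150:245,190:285],None,fx=6,fy=6,interpolation=2))
E
```

```text
go 0.0539
top 241 [0.4811 0.418  0.0268] ((481.10198974609375, 418.1422119140625), (50.40510559082031, 66.78886413574219), 28.911617279052734)
machine top [0.558 0.171 0.102] [0.786 0.447 0.293]
machine top [0.467 0.113 0.03 ] [0.795 0.444 0.098]
roll [ 0.595 -0.361  0.104] [ 0.794 -0.123  0.347]
lane 57 [0.45983477 0.29105851 0.08945561]
pl 828 (array([ 0.423, -0.3  ,  0.004]), array([ 0.599, -0.12 ,  0.027]))
clear 248 (array([ 0.437, -0.429,  0.004]), array([ 0.628, -0.27 ,  0.019]))
side 131 [0.48   0.4116 0.028 ] ((479.0729064941406, 417.484375), (53.203243255615234, 76.0754165649414), 27.53373908996582)
machine side [0.565 0.109 0.102] [0.796 0.445 0.396]
machine side [0.469 0.165 0.03 ] [0.796 0.443 0.099]
roll [ 0.584 -0.396  0.104] [ 0.795 -0.092  0.397]
lane 84 [0.45984997 0.29160239 0.08838342]
pl 1214 (array([ 0.42 , -0.3  ,  0.004]), array([ 0.6  , -0.12 ,  0.029]))
clear 330 (array([ 0.441, -0.429,  0.004]), array([ 0.63 , -0.27 ,  0.019]))
```

View pics/c2.png

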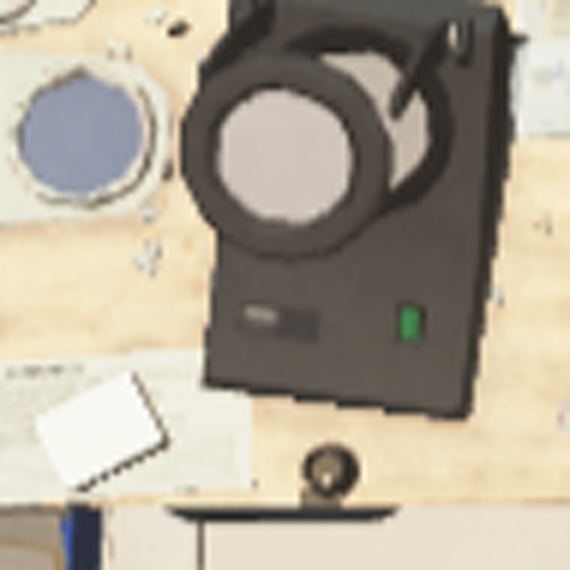

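The crop shows the carton with corners at (135,372), (167,440), (80,488) and (37,425), clear of the machine. A fixed knob is at (330,470). Next, a helper that converts world targets into tool-axis shifts.

```bash
cat >> h.py <<'E'
def rel(*wps):
    "waypoints (x,y,z,psi = heading of tool y) -> shift and turn in present tool axes"
    s=sense(); Rm=R.from_quat(s["eef_rot"]); p=np.array(s["position"])
    Y=Rm.as_matrix()[:,1]; print("t",round(s["time_s"],2),"p",p.round(4),"psi",round(float(np.arctan2(Y[1],Y[0])),3),"q",np.round(s["q"],2),"gap",round(s["finger_gap"],4),"F",np.round(s["ft_force"],1),s["finger_force"])
    for w in wps:
        c,n=np.cos(w[3]),np.sin(w[3])
        T=np.array([[-n,c,0],[c,n,0],[0,0,-1.]]); T[:,0]=np.cross(T[:,1],T[:,2])
        print((Rm.inv().apply(np.array(w[:3])-p)).round(4).tolist(),(Rm.inv()*R.from_matrix(T)).as_rotvec().round(3).tolist())
E
python3 -c "
from h import *
rel((.40,.08,.28,1.385),(.5585,.056,.22,1.385),(.5585,.056,.141,1.385))"
```

```text
t 0.1 p [0.2023 0.5113 0.3034] psi 1.194 q [ 1.13  0.3   1.52  0.    1.32 -0.07] gap 0.0853 F [-0.3 -0.2  0.6] 0.0
[-0.3425, -0.3283, 0.0237] [-0.001, -0.0, -0.191]
[-0.4987, -0.2922, 0.0836] [-0.001, -0.0, -0.191]
[-0.4988, -0.2921, 0.1626] [-0.001, -0.0, -0.191]
```

>>> play_rows(
  steps=[
    [0,[-0.343,-0.328,0.024],[0,0,-0.191]],
    [0,[-0.343,-0.328,0.024],[0,0,-0.191]],
    [0,[-0.343,-0.328,0.024],[0,0,-0.191]],
    [0,[-0.343,-0.328,0.024],[0,0,-0.191]],
    [0,[-0.343,-0.328,0.024],[0,0,-0.191]],
    [0,[-0.343,-0.328,0.024],[0,0,-0.191]],
    [0,[-0.343,-0.328,0.024],[0,0,-0.191]],
    [0,[-0.343,-0.328,0.024],[0,0,-0.191]],
    [0,[-0.343,-0.328,0.024],[0,0,-0.191]],
    [0,[-0.343,-0.328,0.024],[0,0,-0.191]],
  ],
  newtons=80,
)

```text
time_s: 0.93
position: [0.3761, 0.1319, 0.2828]
eef_rot: [0.093, 0.996, 0.0, 0.0]
ft_force: [0.9, 0.3, -0.3]
finger_gap: 0.0425
finger_force: 0.0
```

```bash
python3 -c "
from h import *
rel((.40,.08,.28,1.385),(.5585,.056,.22,1.385),(.5585,.056,.150,1.385))"
```

```text
t 0.93 p [0.3761 0.1319 0.2828] psi 1.385 q [ 0.25 -0.02  1.94  0.    1.22 -1.14] gap 0.0425 F [ 0.9  0.3 -0.3] 0.0
[-0.0331, -0.0466, 0.0028] [0.0, 0.0, 0.0]
[-0.1933, -0.041, 0.0629] [0.0, 0.0, 0.0]
[-0.1932, -0.041, 0.1329] [0.0, 0.0, 0.0]
```

>>> play_rows(
  steps=[
    [0,[-0.033,-0.046,0.003],[0,0,0]],
    [0,[-0.033,-0.046,0.003],[0,0,0]],
    [0,[-0.193,-0.041,0.063],[0,0,0]],
    [0,[-0.193,-0.041,0.063],[0,0,0]],
    [0,[-0.193,-0.041,0.063],[0,0,0]],
    [0,[-0.193,-0.041,0.063],[0,0,0]],
    [0,[-0.193,-0.041,0.063],[0,0,0]],
    [0,[-0.193,-0.041,0.063],[0,0,0]],
  ],
)

```text
time_s: 1.6
position: [0.5587, 0.0575, 0.2172]
eef_rot: [0.093, 0.996, -0.0, -0.002]
ft_force: [-0.6, -0.1, 0.4]
finger_gap: 0.0426
finger_force: 0.0
```

```bash
python3 - <<'E'
from h import *
rel((.5585,.056,.150,1.385),(.5585,.056,.141,1.385))
c=snapshot("side"); cv2.imwrite("pics/s1.png",cv2.resize(c["img"][130:260,230:430],None,fx=4,fy=4,interpolation=2))
E
```

```text
t 1.6 p [0.5587 0.0575 0.2172] psi 1.384 q [ 0.04  0.41  1.58 -0.    1.15 -1.35] gap 0.0426 F [-0.6 -0.1  0.4] 0.0
[-0.0004, -0.0014, 0.0672] [-0.001, -0.004, -0.001]
[-0.0004, -0.0014, 0.0762] [-0.001, -0.004, -0.001]
```

View pics/s1.png

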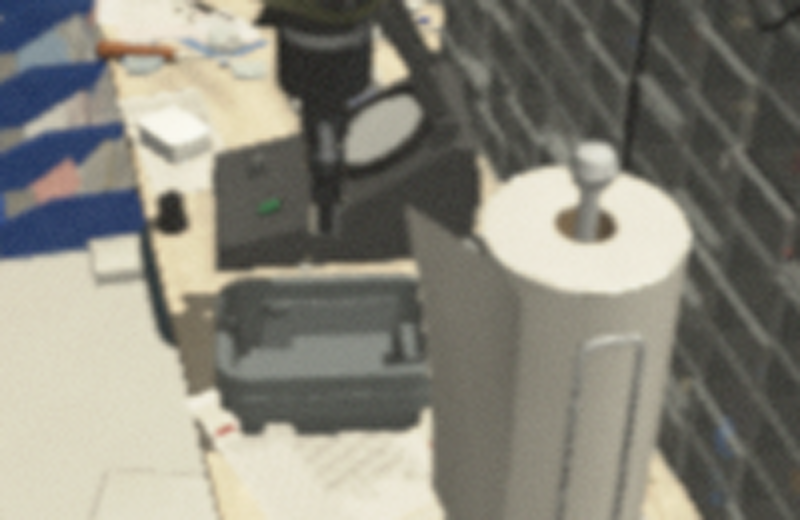

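The gripper (tips at about (325,230)) is poised over the far long rim of the trays (315,280), seen from the right. Its height and line agree with the computed target. Next: descend and close.

>>> play_rows(
  steps=[
    [0,[0,-0.001,0.03],[0,0,0]],
    [0,[0,-0.001,0.06],[0,0,0]],
    [0,[0,-0.001,0.073],[0,0,0]],
    [0,[0,-0.001,0.076],[0,0,0]],
    [0,[0,-0.001,0.076],[0,0,0]],
    [-1,[0,-0.001,0.076],[0,0,0]],
    [-1,[0,-0.001,0.076],[0,0,0]],
    [-1,[0,-0.001,0.076],[0,0,0]],
    [-1,[0,-0.001,0.076],[0,0,0]],
    [-1,[0,-0.001,0.076],[0,0,0]],
  ],
)

```text
time_s: 2.48
position: [0.5584, 0.0572, 0.1456]
eef_rot: [0.093, 0.996, 0.0, 0.001]
ft_force: [-1.6, 1.6, 9.4]
finger_gap: 0.007
finger_force: 79.0
```

```bash
python3 - <<'E'
from h import *
rel((.5585,.056,.141,1.385))
E
```

```text
t 2.48 p [0.5584 0.0572 0.1456] psi 1.385 q [ 0.04  0.5   1.64  0.    1.   -1.35] gap 0.007 F [-1.6  1.6  9.4] 79.01238083839417
[-0.0004, -0.0012, 0.0046] [0.001, 0.002, 0.0]
```

>>> play_rows(
  steps=[
    [-1,[0,0,-0.006],[0,0,0]],
    [-1,[0,0,-0.012],[0,0,0]],
    [-1,[0,0,-0.02],[0,0,0]],
    [-1,[0,0,-0.03],[0,0,0]],
    [-1,[0,0,-0.04],[0,0,0]],
    [-1,[0,0,-0.055],[0,0,0]],
    [-1,[0,0,-0.07],[0,0,0]],
    [-1,[0,0,-0.085],[0,0,0]],
    [-1,[0,0,-0.1],[0,0,0]],
    [-1,[0,0,-0.1],[0,0,0]],
  ],
)

```text
time_s: 3.32
position: [0.5586, 0.057, 0.2476]
eef_rot: [0.093, 0.996, 0.0, 0.003]
ft_force: [-0.0, 0.1, -0.9]
finger_gap: 0.0065
finger_force: 78.4
```

```bash
python3 - <<'E'
from h import *
rel((.46,.056,.24,1.47),(.46,-.29,.24,1.57),(.53,-.29,.24,1.57))
c=snapshot("side"); cv2.imwrite("pics/s2.png",cv2.resize(c["img"][130:260,230:430],None,fx=4,fy=4,interpolation=2))
P=cloud(c)
m=(P[...,0]>.4)&(P[...,0]<.68)&(P[...,1]>-.1)&(P[...,1]<.1)&(P[...,2]>.03)&(P[...,2]<.2); h=np.histogram(P[m][:,2],np.arange(.03,.2,.006)); print(list(zip(h[1].round(3).tolist(),h[0].tolist())))
E
```

```text
t 3.32 p [0.5586 0.057  0.2476] psi 1.385 q [ 0.04  0.37  1.56 -0.    1.2  -1.35] gap 0.0065 F [-0.   0.1 -0.9] 78.36571455001831
[0.0968, -0.0192, 0.0071] [0.001, 0.005, -0.085]
[0.0329, -0.3593, 0.0071] [0.001, 0.005, -0.185]
[-0.0359, -0.3464, 0.0074] [0.001, 0.005, -0.185]
[(0.03, 86), (0.036, 139), (0.042, 161), (0.048, 95), (0.054, 80), (0.06, 151), (0.066, 14), (0.072, 0), (0.078, 0), (0.084, 0), (0.09, 0), (0.096, 0), (0.102, 0), (0.108, 0), (0.114, 0), (0.12, 27), (0.126, 64), (0.132, 323), (0.138, 137), (0.144, 136), (0.15, 129), (0.156, 96), (0.162, 188), (0.168, 190), (0.174, 163), (0.18, 186), (0.186, 241), (0.192, 9)]
```

View pics/s2.png

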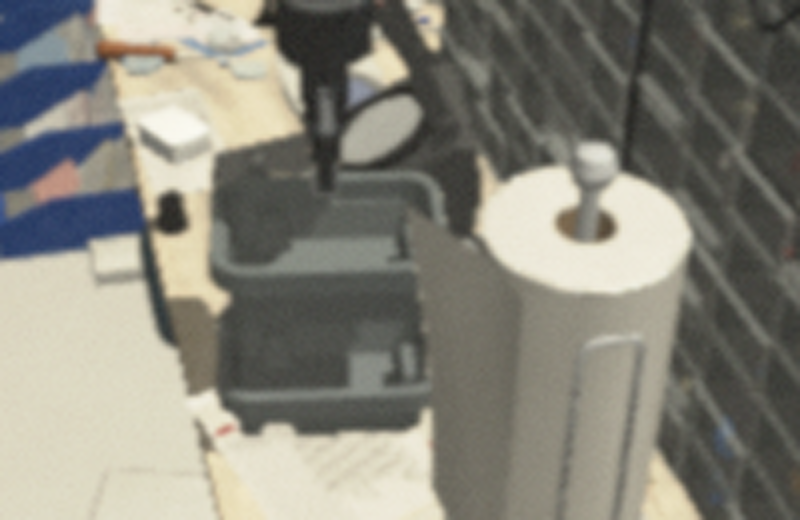

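The upper tray (rim at (330,190–270)) hangs level from the fingers at (325,190). The lower tray stays on the bench (rim at (330,390)). Next: carry it back, then right.

>>> play_rows(
  steps=[
    [-1,[0.04,-0.008,0.003],[0,0,-0.03]],
    [-1,[0.08,-0.016,0.005],[0,0,-0.06]],
    [-1,[0.11,-0.022,0.007],[0,0,-0.085]],
    [-1,[0.113,-0.06,0.007],[0,0,-0.095]],
    [-1,[0.105,-0.1,0.007],[0,0,-0.11]],
    [-1,[0.098,-0.14,0.007],[0,0,-0.12]],
    [-1,[0.09,-0.18,0.007],[0,0,-0.135]],
    [-1,[0.083,-0.22,0.007],[0,0,-0.145]],
    [-1,[0.075,-0.26,0.007],[0,0,-0.16]],
    [-1,[0.067,-0.3,0.007],[0,0,-0.17]],
  ],
)

```text
time_s: 4.2
position: [0.4358, -0.2274, 0.2362]
eef_rot: [0.008, 1.0, 0.0, -0.0]
ft_force: [1.3, -0.0, -1.2]
finger_gap: 0.0068
finger_force: 78.5
```

```bash
python3 - <<'E'
from h import *
rel((.46,-.29,.24,1.57),(.53,-.29,.16,1.57),(.53,-.29,.124,1.57))
E
```

```text
t 4.2 p [ 0.4358 -0.2274  0.2362] psi 1.556 q [-0.56  0.24  1.76  0.    1.14 -2.11] gap 0.0068 F [ 1.3 -0.  -1.2] 78.52275967597961
[-0.0251, -0.0622, -0.0038] [0.001, -0.001, -0.014]
[-0.0952, -0.0612, 0.0761] [0.001, -0.001, -0.014]
[-0.0952, -0.0612, 0.1121] [0.001, -0.001, -0.014]
```

>>> play_rows(
  steps=[
    [-1,[-0.012,-0.04,0],[0,0,-0.014]],
    [-1,[-0.03,-0.061,0],[0,0,-0.014]],
    [-1,[-0.065,-0.061,0.02],[0,0,-0.014]],
    [-1,[-0.095,-0.061,0.045],[0,0,-0.014]],
    [-1,[-0.095,-0.061,0.07],[0,0,-0.014]],
    [-1,[-0.095,-0.061,0.09],[0,0,-0.014]],
    [-1,[-0.095,-0.061,0.1],[0,0,-0.014]],
    [-1,[-0.095,-0.061,0.105],[0,0,-0.014]],
    [-1,[-0.095,-0.061,0.109],[0,0,-0.014]],
    [-1,[-0.095,-0.061,0.109],[0,0,-0.014]],
  ],
)

```text
time_s: 5.03
position: [0.5306, -0.2881, 0.1281]
eef_rot: [0.001, 1.0, -0.0, 0.0]
ft_force: [-0.3, 0.5, -1.0]
finger_gap: 0.007
finger_force: 78.6
```

```bash
python3 - <<'E'
from h import *
rel((.53,-.29,.124,1.57))
for n in("side","top"):
  P=cloud(snapshot(n))
  m=(P[...,0]>.4)&(P[...,0]<.66)&(P[...,1]>-.44)&(P[...,1]<-.265)&(P[...,2]>.052)&(P[...,2]<.08); p=P[m]
  A=np.c_[p[:,:2]-[.53,-.35],np.ones(len(p))]; print(n,len(p),np.linalg.lstsq(A,p[:,2],rcond=None)[0].round(4),cv2.minAreaRect(p[:,:2].astype(np.float32)*1000),np.percentile(p[:,2],[5,50,95]).round(4))
E
```

```text
t 5.03 p [ 0.5306 -0.2881  0.1281] psi 1.569 q [-0.56  0.61  1.51 -0.    1.02 -2.13] gap 0.007 F [-0.3  0.5 -1. ] 78.57665419578552
[0.0006, -0.0019, 0.0041] [-0.0, 0.0, -0.001]
side 1071 [0.0064 0.0035 0.0639] ((542.9642944335938, -341.19512939453125), (210.1927490234375, 148.95042419433594), 0.8601632118225098) [0.0535 0.0659 0.0704]
top 163 [ 0.0015 -0.0171  0.0646] ((535.3168334960938, -392.3784484863281), (185.66488647460938, 61.604373931884766), 9.977704048156738) [0.0554 0.0664 0.0714]
```

>>> play_rows(
  steps=[
    [-1,[0,0,0.002],[0,0,0]],
    [-1,[0,0,0.004],[0,0,0]],
    [-1,[0,0,0.005],[0,0,0]],
    [-1,[0,0,0.005],[0,0,0]],
  ],
)

```text
time_s: 5.47
position: [0.5308, -0.2879, 0.1236]
eef_rot: [0.001, 1.0, -0.0, 0.0]
ft_force: [-3.1, 2.5, 5.7]
finger_gap: 0.007
finger_force: 79.6
```

>>> play_rows(
  steps=[
    [0,[0,0,0],[0,0,0]],
    [0,[0,0,0],[0,0,0]],
    [0,[0,0,0],[0,0,0]],
    [0,[0,0,-0.03],[0,0,0]],
    [0,[0,0,-0.07],[0,0,0]],
    [0,[0,0,-0.1],[0,0,0]],
    [0,[0.05,0.02,-0.12],[0,0,0.05]],
    [0,[0.09,0.03,-0.12],[0,0,0.1]],
    [0,[0.09,0.03,-0.12],[0,0,0.1]],
  ],
)

```text
time_s: 6.22
position: [0.4377, -0.2566, 0.2437]
eef_rot: [0.052, 0.999, -0.0, 0.0]
ft_force: [-0.9, -0.4, 1.1]
finger_gap: 0.0428
finger_force: 0.0
```

```bash
cat >> h.py <<'E'
def rims(c0,zlo,zhi,h=.12):
    for n in("top","side"):
        P=cloud(snapshot(n)); d=P-np.array([*c0,0])
        m=(np.hypot(d[...,0],d[...,1])<h)&(P[...,2]>zlo)&(P[...,2]<zhi); p=P[m]
        r=cv2.minAreaRect(p[:,:2].astype(np.float32)*1000); A=np.c_[p[:,:2]-c0,np.ones(len(p))]
        print(n,len(p),np.round(r[0],1),np.round(r[1],1),round(r[2],1),"plane",np.linalg.lstsq(A,p[:,2],rcond=None)[0].round(4))
E
python3 - <<'E'
from h import *
rims((.547,-.003),.054,.075)
rims((.53,-.35),.054,.075)
rel((.536,-.065,.24,1.385))
E
```

```text
top 337 [547.1  -3. ] [129.6 182.1] 79.3 plane [ 0.0017 -0.0043  0.0625]
side 264 [568.1  -7.9] [138.3 117.6] 76.8 plane [-0.0007 -0.0017  0.0614]
top 245 [ 549.6 -348.8] [138.4 132.1] 0.3 plane [-0.0103  0.0082  0.0622]
side 848 [ 530.1 -349.7] [181.9 131.8] 0.5 plane [ 0.0022 -0.0009  0.0622]
t 6.42 p [ 0.441  -0.2581  0.2433] psi 1.469 q [-0.6   0.27  1.7   0.    1.16 -2.07] gap 0.0428 F [ 0.1  0.5 -0.1] 0.0
[-0.0749, 0.2017, 0.0033] [-0.001, 0.001, 0.084]
```

>>> play_rows(
  steps=[
    [0,[-0.015,0.04,0],[0,0,0.02]],
    [0,[-0.03,0.08,0],[0,0,0.04]],
    [0,[-0.045,0.12,0],[0,0,0.06]],
    [0,[-0.06,0.16,0],[0,0,0.085]],
    [0,[-0.0748,0.204,0.01],[0,0,0.085]],
    [0,[-0.0748,0.204,0.05],[0,0,0.085]],
    [0,[-0.0748,0.204,0.085],[0,0,0.085]],
    [0,[-0.0748,0.204,0.1],[0,0,0.085]],
    [0,[-0.0748,0.204,0.1],[0,0,0.085]],
  ],
)

```text
time_s: 7.17
position: [0.5351, -0.0617, 0.1385]
eef_rot: [0.093, 0.996, 0.0, -0.003]
ft_force: [-0.2, -0.7, -0.1]
finger_gap: 0.0428
finger_force: 0.0
```

```bash
python3 - <<'E'
from h import *
rel((.5359,-.0622,.125,1.384))
E
```

```text
t 7.17 p [ 0.5351 -0.0617  0.1385] psi 1.385 q [-0.18  0.47  1.7   0.    0.97 -1.57] gap 0.0428 F [-0.2 -0.7 -0.1] 0.0
[-0.0009, -0.0004, 0.0135] [-0.0, -0.007, 0.001]
```

>>> play_rows(
  steps=[
    [0,[-0.001,0,0.006],[0,0,0]],
    [0,[-0.001,0,0.012],[0,0,0]],
    [0,[-0.001,0,0.017],[0,0,0]],
    [0,[-0.001,0,0.017],[0,0,0]],
    [-1,[-0.001,0,0.017],[0,0,0]],
    [-1,[-0.001,0,0.017],[0,0,0]],
    [-1,[-0.001,0,0.017],[0,0,0]],
    [-1,[-0.001,0,0.017],[0,0,0]],
    [-1,[-0.001,0,0.017],[0,0,0]],
  ],
)

```text
time_s: 7.92
position: [0.537, -0.0629, 0.1267]
eef_rot: [0.093, 0.996, -0.0, 0.001]
ft_force: [-1.9, -1.0, 6.4]
finger_gap: 0.0065
finger_force: 79.1
```

```bash
python3 - <<'E'
from h import *
C=np.array([.5471,-.003]); 
s=sense(); p=np.array(s["position"]); psi=1.385
d=p[:2]-C
w=[]
for k in range(1,11):
    a=-.11*k; c,n=np.cos(a),np.sin(a)
    q=C+np.array([[c,-n],[n,c]])@d
    w.append((*q,p[2],psi+a))
rel(*w)
E
```

```text
t 7.92 p [ 0.537  -0.0629  0.1267] psi 1.384 q [-0.18  0.49  1.7  -0.    0.94 -1.57] gap 0.0065 F [-1.9 -1.   6.4] 79.10924077033997
[0.0067, 0.0002, -0.0] [-0.0, 0.001, 0.109]
[0.0133, 0.0012, -0.0] [-0.0, 0.001, 0.219]
[0.0197, 0.0029, -0.0] [-0.0, 0.001, 0.329]
[0.026, 0.0053, -0.0] [0.0, 0.001, 0.439]
[0.0319, 0.0083, -0.0] [0.0, 0.001, 0.549]
[0.0375, 0.012, -0.0] [0.0, 0.001, 0.659]
[0.0426, 0.0163, -0.0001] [0.0, 0.001, 0.769]
[0.0472, 0.0211, -0.0001] [0.0, 0.001, 0.879]
[0.0513, 0.0264, -0.0001] [0.0, 0.001, 0.989]
[0.0548, 0.0321, -0.0001] [0.0, 0.001, 1.099]
```

>>> play_rows(
  steps=[
    [-1,[0.0067,0.0002,0],[0,0,0.11]],
    [-1,[0.0133,0.0012,0],[0,0,0.22]],
    [-1,[0.0197,0.0029,0],[0,0,0.33]],
    [-1,[0.026,0.0053,0],[0,0,0.44]],
    [-1,[0.0319,0.0083,0],[0,0,0.55]],
    [-1,[0.0375,0.012,0],[0,0,0.66]],
    [-1,[0.0426,0.0163,0],[0,0,0.77]],
    [-1,[0.0472,0.0211,0],[0,0,0.88]],
    [-1,[0.0513,0.0264,0],[0,0,0.99]],
    [-1,[0.0548,0.0321,0],[0,0,1.1]],
  ],
)

```text
time_s: 8.75
position: [0.4891, -0.0209, 0.1266]
eef_rot: [0.602, 0.798, 0.0, 0.001]
ft_force: [-0.8, -0.9, 3.8]
finger_gap: 0.0068
finger_force: 78.9
```

```bash
python3 - <<'E'
from h import *
rel((.4881,.0155,.126,.284))
rims((.547,-.003),.054,.072)
c=snapshot("side"); cv2.imwrite("pics/s3.png",cv2.resize(c["img"][130:260,230:430],None,fx=4,fy=4,interpolation=2))
E
```

```text
t 8.75 p [ 0.4891 -0.0209  0.1266] psi 0.278 q [-0.12  0.4   1.85 -0.    0.89 -0.4 ] gap 0.0068 F [-0.8 -0.9  3.8] 78.92602801322937
[0.0353, 0.009, 0.0006] [0.001, 0.001, -0.006]
top 214 [549.5  -2.6] [125.4 180.7] 16.4 plane [0.0107 0.0029 0.062 ]
side 362 [543.2 -10.8] [142.2 171.1] 14.6 plane [-0.0067  0.0113  0.0628]
```

View pics/s3.png

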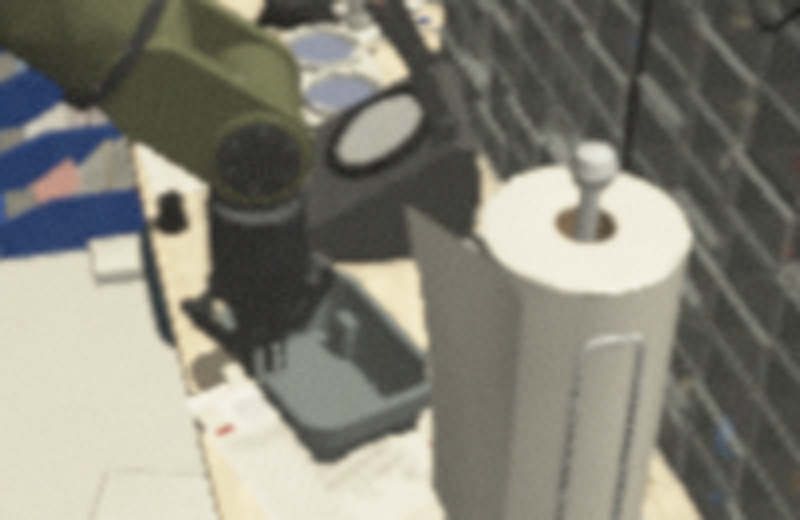

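The tray has turned through 1.1 rad in place (centre about (335,360)), with the gripper on its front-left rim at (270,340). It is flat on the bench. Next: continue the turn.

>>> play_rows(
  steps=[
    [-1,[0.0067,0.0002,0],[0,0,0.11]],
    [-1,[0.0133,0.0012,0],[0,0,0.22]],
    [-1,[0.0197,0.0029,0],[0,0,0.33]],
    [-1,[0.026,0.0053,0],[0,0,0.44]],
    [-1,[0.0319,0.0083,0],[0,0,0.55]],
    [-1,[0.0375,0.012,0],[0,0,0.66]],
    [-1,[0.0426,0.0163,0],[0,0,0.77]],
    [-1,[0.0472,0.0211,0],[0,0,0.88]],
    [-1,[0.0513,0.0264,0],[0,0,0.99]],
    [-1,[0.0548,0.0321,0],[0,0,1.1]],
  ],
)

```text
time_s: 9.73
position: [0.5048, 0.0408, 0.1264]
eef_rot: [0.93, 0.367, 0.0, 0.0]
ft_force: [-1.9, -1.8, 6.2]
finger_gap: 0.0067
finger_force: 79.1
```

>>> play_rows(
  steps=[
    [-1,[0.0067,0.0002,0],[0,0,0.11]],
    [-1,[0.0133,0.0012,0],[0,0,0.22]],
    [-1,[0.0197,0.0029,0],[0,0,0.33]],
    [-1,[0.026,0.0053,0],[0,0,0.44]],
    [-1,[0.0319,0.0083,0],[0,0,0.55]],
    [-1,[0.0375,0.012,0],[0,0,0.66]],
    [-1,[0.0417,0.0155,0],[0,0,0.75]],
    [-1,[0.0417,0.0155,0],[0,0,0.75]],
    [-1,[0.0417,0.0155,0],[0,0,0.75]],
  ],
)

```text
time_s: 10.48
position: [0.5462, 0.0579, 0.1265]
eef_rot: [1.0, 0.003, 0.001, -0.0]
ft_force: [2.0, 0.3, 4.6]
finger_gap: 0.0066
finger_force: 79.0
```

```bash
python3 - <<'E'
from h import *
rel((.547,.057,.126,-1.57))
rims((.547,-.003),.054,.072)
E
```

```text
t 10.48 p [0.5462 0.0579 0.1265] psi -1.564 q [0.04 0.51 1.68 0.   0.95 1.6 ] gap 0.0066 F [2.  0.3 4.6] 78.99213910102844
[0.0008, 0.0009, 0.0005] [-0.0, -0.002, 0.006]
top 166 [560.1 -32.1] [198.  106.5] 20.6 plane [ 0.0013 -0.034   0.0613]
side 472 [546.9  -1.6] [141.  178.4] 88.9 plane [-0.0087 -0.0028  0.0619]
```

>>> play_rows(
  steps=[
    [0,[0,0,0],[0,0,0]],
    [0,[0,0,0],[0,0,0]],
    [0,[0,0,0],[0,0,0]],
    [0,[0,0,-0.03],[0,0,0]],
    [0,[0,0,-0.07],[0,0,0]],
    [0,[0,0,-0.11],[0,0,0]],
    [0,[-0.04,0,-0.13],[0,0,0]],
    [0,[-0.08,0,-0.13],[0,0,-0.1]],
    [0,[-0.12,0,-0.13],[0,0,-0.2]],
    [0,[-0.16,0,-0.13],[0,0,-0.3]],
  ],
)

```text
time_s: 11.42
position: [0.3832, 0.0571, 0.2555]
eef_rot: [0.988, 0.154, -0.0, -0.0]
ft_force: [0.8, 0.9, 1.2]
finger_gap: 0.0426
finger_force: 0.0
```

```bash
python3 - <<'E'
from h import *
rims((.547,-.003),.054,.072)
P=np.load("top0.npz")["P"]
for u,v in((224,214),(226,212),(232,214),(268,218)): print(P[v,u].round(3))
rel((.40,.10,.25,-1.2),(.40,.40,.25,.505),(.481,.418,.2,.505),(.481,.418,.08,.505))
E
```

```text
top 323 [548.4  -4.8] [181.2 127.4] 0.1 plane [-0.0047  0.0024  0.0623]
side 460 [547.2  -4. ] [136.  178.2] 90.0 plane [-0.0072  0.0018  0.0614]
[0.509 0.357 0.003]
[0.514 0.344 0.032]
[0.509 0.327 0.007]
[ 0.494  0.192 -0.001]
t 11.52 p [0.3809 0.0572 0.2554] psi -1.261 q [ 0.05 -0.02  2.01  0.    1.16  1.31] gap 0.0427 F [ 0.4 -0.7  0.7] 0.0
[0.0313, -0.0349, 0.0054] [-0.001, 0.002, -0.061]
[0.1228, -0.3206, 0.0053] [-0.002, 0.001, -1.766]
[0.2055, -0.313, 0.0552] [-0.002, 0.001, -1.766]
[0.2057, -0.313, 0.1752] [-0.002, 0.001, -1.766]
```

>>> play_rows(
  steps=[
    [0.7,[0.012,-0.032,0.005],[0,0,-0.12]],
    [0.7,[0.025,-0.064,0.005],[0,0,-0.24]],
    [0.7,[0.037,-0.096,0.005],[0,0,-0.36]],
    [0.7,[0.049,-0.128,0.005],[0,0,-0.48]],
    [0.7,[0.061,-0.16,0.005],[0,0,-0.6]],
    [0.7,[0.074,-0.192,0.005],[0,0,-0.72]],
    [0.7,[0.086,-0.224,0.005],[0,0,-0.84]],
    [0.7,[0.098,-0.256,0.005],[0,0,-0.96]],
    [0.7,[0.11,-0.288,0.005],[0,0,-1.08]],
    [0.7,[0.123,-0.321,0.005],[0,0,-1.2]],
  ],
)

```text
time_s: 12.35
position: [0.4063, 0.4021, 0.2505]
eef_rot: [0.728, 0.686, -0.0, 0.0]
ft_force: [0.8, 0.3, 0.4]
finger_gap: 0.0727
finger_force: 0.0
```

```bash
python3 - <<'E'
from h import *
rel((.481,.418,.2,.505),(.481,.418,.08,.505))
E
```

```text
t 12.35 p [0.4063 0.4021 0.2505] psi -0.06 q [ 0.72  0.4   1.52 -0.    1.23  0.78] gap 0.0727 F [0.8 0.3 0.4] 0.0
[0.0204, 0.0737, 0.0504] [-0.0, 0.0, -0.565]
[0.0204, 0.0737, 0.1704] [-0.0, 0.0, -0.565]
```

>>> play_rows(
  steps=[
    [0.7,[0.006,0.025,0],[0,0,-0.12]],
    [0.7,[0.013,0.05,0.01],[0,0,-0.24]],
    [0.7,[0.02,0.076,0.03],[0,0,-0.36]],
    [0.7,[0.02,0.076,0.06],[0,0,-0.48]],
    [0.7,[0.02,0.076,0.09],[0,0,-0.565]],
    [0.7,[0.02,0.076,0.11],[0,0,-0.565]],
    [0.7,[0.02,0.076,0.11],[0,0,-0.565]],
    [0.7,[0.02,0.076,0.11],[0,0,-0.565]],
  ],
)

```text
time_s: 13.02
position: [0.4835, 0.4152, 0.1403]
eef_rot: [0.511, 0.86, -0.001, -0.0]
ft_force: [0.3, 0.7, 0.7]
finger_gap: 0.0728
finger_force: 0.0
```

```bash
python3 - <<'E'
from h import *
rel((.481,.418,.08,.505))
c=snapshot("side"); cv2.imwrite("pics/s4.png",cv2.resize(c["img"][100:230,210:360],None,fx=4.5,fy=4.5,interpolation=2))
E
```

```text
t 13.02 p [0.4835 0.4152 0.1403] psi 0.498 q [0.65 0.66 1.4  0.   1.09 0.15] gap 0.0728 F [0.3 0.7 0.7] 0.0
[0.0037, -0.0008, 0.0603] [-0.002, 0.0, -0.007]
```

View pics/s4.png

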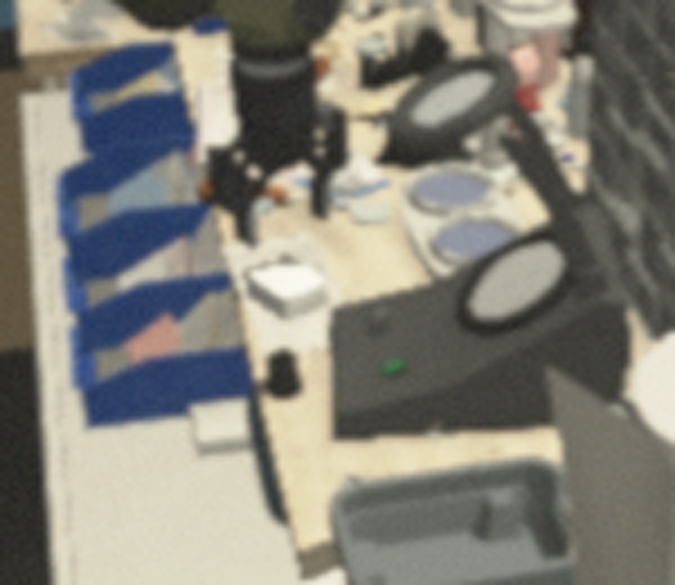

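The open fingers, (245,235) and (320,210), straddle the carton at (287,285). The lower tray at (450,520) now has its plain end towards the robot. Next: grip the carton.

>>> play_rows(
  steps=[
    [0.7,[0.004,-0.001,0.02],[0,0,-0.007]],
    [0.7,[0.004,-0.001,0.045],[0,0,-0.007]],
    [0.7,[0.004,-0.001,0.06],[0,0,-0.007]],
    [0.7,[0.004,-0.001,0.06],[0,0,-0.007]],
    [-1,[0.004,-0.001,0.06],[0,0,-0.007]],
    [-1,[0.004,-0.001,0.06],[0,0,-0.007]],
    [-1,[0.004,-0.001,0.06],[0,0,-0.007]],
    [-1,[0.004,-0.001,0.06],[0,0,-0.007]],
  ],
  newtons=30,
)

```text
time_s: 13.73
position: [0.4815, 0.4188, 0.0829]
eef_rot: [0.508, 0.862, 0.001, 0.001]
ft_force: [-0.8, -1.8, 6.4]
finger_gap: 0.0492
finger_force: 33.2
```

>>> play_rows(
  steps=[
    [-1,[0,0,-0.02],[0,0,0]],
    [-1,[0,0,-0.05],[0,0,0]],
    [-1,[0,0,-0.09],[0,0,0]],
    [-1,[0,0,-0.13],[0,0,0]],
    [-1,[0,0,-0.15],[0,0,0]],
  ],
)

```text
time_s: 14.15
position: [0.4813, 0.4187, 0.2372]
eef_rot: [0.508, 0.862, 0.003, 0.001]
ft_force: [0.9, -0.1, 0.1]
finger_gap: 0.0496
finger_force: 32.3
```

```bash
python3 - <<'E'
from h import *
rel((.40,.38,.23,.4),(.40,.05,.23,0),(.542,-.004,.23,0))
E
```

```text
t 14.15 p [0.4813 0.4187 0.2372] psi 0.506 q [ 0.66  0.55  1.33 -0.    1.26  0.15] gap 0.0496 F [ 0.9 -0.1  0.1] 32.33915984630585
[0.0055, -0.0899, 0.0066] [0.007, -0.001, 0.106]
[-0.2831, -0.2499, 0.0052] [0.006, -0.003, 0.506]
[-0.3992, -0.1518, 0.0057] [0.006, -0.003, 0.506]
```

>>> play_rows(
  steps=[
    [-1,[0.002,-0.04,0.004],[0,0,0.05]],
    [-1,[0.005,-0.08,0.006],[0,0,0.106]],
    [-1,[-0.03,-0.1,0.006],[0,0,0.17]],
    [-1,[-0.065,-0.119,0.006],[0,0,0.22]],
    [-1,[-0.1,-0.139,0.006],[0,0,0.28]],
    [-1,[-0.135,-0.16,0.006],[0,0,0.33]],
    [-1,[-0.17,-0.18,0.006],[0,0,0.38]],
    [-1,[-0.205,-0.205,0.006],[0,0,0.43]],
    [-1,[-0.24,-0.225,0.006],[0,0,0.48]],
    [-1,[-0.275,-0.245,0.006],[0,0,0.506]],
  ],
)

```text
time_s: 14.98
position: [0.3991, 0.0572, 0.2258]
eef_rot: [0.708, 0.706, 0.001, 0.001]
ft_force: [0.5, -0.0, -0.7]
finger_gap: 0.0491
finger_force: 32.3
```

```bash
python3 - <<'E'
from h import *
rel((.544,-.0045,.23,0),(.544,-.0045,.15,0))
E
```

```text
t 14.98 p [0.3991 0.0572 0.2258] psi -0.003 q [ 0.05  0.06  2.   -0.    1.08  0.05] gap 0.0491 F [ 0.5 -0.  -0.7] 32.283196449279785
[-0.0613, 0.1451, -0.004] [0.002, -0.0, -0.003]
[-0.0613, 0.1449, 0.076] [0.002, -0.0, -0.003]
```

>>> play_rows(
  steps=[
    [-1,[-0.015,0.036,0],[0,0,0]],
    [-1,[-0.03,0.072,0],[0,0,0]],
    [-1,[-0.045,0.108,0],[0,0,0]],
    [-1,[-0.061,0.145,0],[0,0,0]],
    [-1,[-0.061,0.145,0.03],[0,0,0]],
    [-1,[-0.061,0.145,0.06],[0,0,0]],
    [-1,[-0.061,0.145,0.08],[0,0,0]],
    [-1,[-0.061,0.145,0.08],[0,0,0]],
    [-1,[-0.061,0.145,0.08],[0,0,0]],
  ],
)

```text
time_s: 15.73
position: [0.5447, -0.002, 0.1453]
eef_rot: [0.707, 0.707, -0.0, -0.0]
ft_force: [0.8, 0.3, 0.4]
finger_gap: 0.0497
finger_force: 32.3
```

```bash
python3 - <<'E'
from h import *
rel((.544,-.0045,.1,0),(.544,-.0045,.095,0))
c=snapshot("side"); cv2.imwrite("pics/s5.png",cv2.resize(c["img"][150:250,270:380],None,fx=6,fy=6,interpolation=2))
E
```

```text
t 15.73 p [ 0.5447 -0.002   0.1453] psi -0.0 q [-0.07  0.47  1.68  0.    0.99 -0.07] gap 0.0497 F [0.8 0.3 0.4] 32.270851135253906
[-0.0025, -0.0007, 0.0453] [-0.001, -0.0, -0.0]
[-0.0025, -0.0007, 0.0503] [-0.001, -0.0, -0.0]
```

View pics/s5.png

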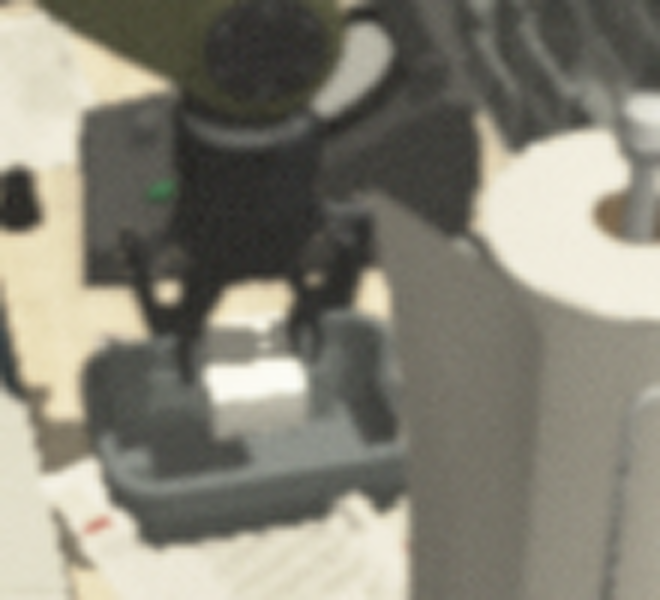

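The white carton at (258,400) hangs level in the fingers above the middle of the lower tray, whose rim runs along (250,485). Next: lower it.

>>> play_rows(
  steps=[
    [-1,[-0.002,-0.001,0.015],[0,0,0]],
    [-1,[-0.002,-0.001,0.03],[0,0,0]],
    [-1,[-0.002,-0.001,0.04],[0,0,0]],
    [-1,[-0.002,-0.001,0.046],[0,0,0]],
    [-1,[-0.002,-0.001,0.05],[0,0,0]],
    [-1,[-0.002,-0.001,0.05],[0,0,0]],
  ],
)

```text
time_s: 16.28
position: [0.5438, -0.004, 0.095]
eef_rot: [0.707, 0.707, 0.0, 0.0]
ft_force: [0.3, -0.4, -0.5]
finger_gap: 0.0493
finger_force: 32.3
```

>>> play_rows(
  steps=[
    [-1,[0,0,0.0015],[0,0,0]],
    [-1,[0,0,0.003],[0,0,0]],
    [-1,[0,0,0.003],[0,0,0]],
  ],
)

```text
time_s: 16.53
position: [0.5441, -0.004, 0.0929]
eef_rot: [0.707, 0.707, 0.0, 0.001]
ft_force: [-2.7, 0.2, 7.0]
finger_gap: 0.0492
finger_force: 33.1
```

Contact. Next: release a little, lift out and go back to the lane.

>>> play_rows(
  steps=[
    [0.35,[0,0,-0.001],[0,0,0]],
    [0.35,[0,0,-0.001],[0,0,0]],
    [0.35,[0,0,-0.001],[0,0,0]],
    [0.35,[0,0,-0.02],[0,0,0]],
    [0.35,[0,0,-0.05],[0,0,0]],
    [0.35,[0,0,-0.09],[0,0,0]],
    [0.35,[0,0,-0.13],[0,0,0]],
    [0.2,[0,-0.04,-0.15],[0,0,-0.1]],
    [0,[0,-0.08,-0.15],[0,0,-0.2]],
    [0,[-0.03,-0.1,-0.15],[0,0,-0.3]],
  ],
)

```text
time_s: 17.37
position: [0.441, -0.0316, 0.2427]
eef_rot: [0.59, 0.807, 0.001, 0.0]
ft_force: [-0.5, -1.3, 0.8]
finger_gap: 0.0428
finger_force: 0.0
```

```bash
python3 - <<'E'
from h import *
rims((.547,-.003),.054,.072)
rims((.53,-.35),.054,.072)
rims((.544,-.004),.030,.045,.045)
rel((.43,-.26,.22,1.57),(.530,-.2895,.2,1.57),(.530,-.2895,.1245,1.57))
E
```

```text
top 218 [548.5  -4.9] [127.5 180.1] 90.0 plane [-0.0012 -0.0053  0.0623]
side 462 [547.2  -5.9] [178.6 134.6] 0.3 plane [-0.0084  0.0009  0.0616]
top 372 [ 529.9 -348.5] [131.2 177.5] 89.4 plane [0.0029 0.     0.0615]
side 866 [ 530.4 -349.6] [132.6 180.9] 89.5 plane [ 0.0034 -0.002   0.062 ]
top 153 [543.3  -3.6] [59.4 49.1] 89.8 plane [ 0.0106 -0.0049  0.0369]
side 191 [544.4  -1.4] [51. 64.] 0.5 plane [ 0.01   -0.0075  0.0383]
t 17.67 p [ 0.4443 -0.0338  0.2419] psi 0.299 q [-0.16  0.13  1.88  0.    1.13 -0.46] gap 0.0428 F [ 0.3 -0.5 -0.2] 0.0
[-0.212, -0.0802, 0.0219] [0.0, 0.0, -1.271]
[-0.2696, 0.0067, 0.0419] [0.0, 0.0, -1.271]
[-0.2696, 0.0067, 0.1174] [0.0, 0.0, -1.271]
```

>>> play_rows(
  steps=[
    [0,[-0.022,-0.008,0.002],[0,0,-0.12]],
    [0,[-0.044,-0.016,0.004],[0,0,-0.24]],
    [0,[-0.066,-0.024,0.006],[0,0,-0.36]],
    [0,[-0.088,-0.032,0.008],[0,0,-0.48]],
    [0,[-0.11,-0.04,0.01],[0,0,-0.6]],
    [0,[-0.132,-0.05,0.012],[0,0,-0.72]],
    [0,[-0.154,-0.06,0.014],[0,0,-0.84]],
    [0,[-0.176,-0.07,0.016],[0,0,-0.96]],
    [0,[-0.2,-0.08,0.018],[0,0,-1.08]],
    [0,[-0.215,-0.075,0.02],[0,0,-1.2]],
  ],
)

```text
time_s: 18.5
position: [0.4353, -0.2636, 0.2212]
eef_rot: [0.033, 0.999, 0.0, -0.0]
ft_force: [-0.4, 0.5, -0.0]
finger_gap: 0.0424
finger_force: 0.0
```

```bash
python3 - <<'E'
from h import *
rel((.530,-.2895,.2,1.57),(.530,-.2895,.1245,1.57))
E
```

```text
t 18.5 p [ 0.4353 -0.2636  0.2212] psi 1.504 q [-0.62  0.3   1.73 -0.    1.12 -2.12] gap 0.0424 F [-0.4  0.5 -0. ] 0.0
[-0.0963, -0.0195, 0.0211] [0.0, -0.001, -0.066]
[-0.0963, -0.0195, 0.0966] [0.0, -0.001, -0.066]
```

>>> play_rows(
  steps=[
    [0,[-0.035,-0.007,0.005],[0,0,-0.066]],
    [0,[-0.07,-0.014,0.01],[0,0,-0.066]],
    [0,[-0.096,-0.0195,0.02],[0,0,-0.066]],
    [0,[-0.096,-0.0195,0.035],[0,0,-0.066]],
    [0,[-0.096,-0.0195,0.06],[0,0,-0.066]],
    [0,[-0.096,-0.0195,0.08],[0,0,-0.066]],
    [0,[-0.096,-0.0195,0.08],[0,0,-0.066]],
    [0,[-0.096,-0.0195,0.08],[0,0,-0.066]],
  ],
)

```text
time_s: 19.17
position: [0.5303, -0.2873, 0.1409]
eef_rot: [0.002, 1.0, 0.001, -0.001]
ft_force: [1.0, 0.0, 0.1]
finger_gap: 0.0429
finger_force: 0.0
```

```bash
python3 - <<'E'
from h import *
rel((.530,-.2895,.1255,1.57))
E
```

```text
t 19.17 p [ 0.5303 -0.2873  0.1409] psi 1.566 q [-0.56  0.59  1.51  0.    1.05 -2.12] gap 0.0429 F [1.  0.  0.1] 0.0
[0.0003, -0.0022, 0.0154] [0.001, -0.002, -0.004]
```

>>> play_rows(
  steps=[
    [0,[0,-0.002,0.008],[0,0,0]],
    [0,[0,-0.002,0.0145],[0,0,0]],
    [0,[0,-0.002,0.0145],[0,0,0]],
    [-1,[0,-0.002,0.0145],[0,0,0]],
    [-1,[0,-0.002,0.0145],[0,0,0]],
    [-1,[0,-0.002,0.0145],[0,0,0]],
    [-1,[0,-0.002,0.0145],[0,0,0]],
    [-1,[0,-0.002,0.0145],[0,0,0]],
  ],
  newtons=80,
)

```text
time_s: 19.83
position: [0.5302, -0.2898, 0.1281]
eef_rot: [0.002, 1.0, -0.0, 0.0]
ft_force: [-0.8, 2.0, 5.7]
finger_gap: 0.0062
finger_force: 79.0
```

```bash
python3 - <<'E'
from h import *
rel((.44,-.27,.25,1.57))
rims((.53,-.35),.054,.072)
E
```

```text
t 19.83 p [ 0.5302 -0.2898  0.1281] psi 1.566 q [-0.56  0.61  1.51  0.    1.02 -2.13] gap 0.0062 F [-0.8  2.   5.7] 79.00007843971252
[0.0902, 0.0193, -0.1219] [-0.0, 0.001, -0.004]
top 131 [ 533.1 -396.7] [181.   57.6] 10.0 plane [-0.0007 -0.0067  0.0612]
side 835 [ 530.4 -351.3] [182.6 132.5] 0.2 plane [ 0.0018 -0.0007  0.0622]
```

>>> play_rows(
  steps=[
    [-1,[0,0,-0.01],[0,0,0]],
    [-1,[0,0,-0.025],[0,0,0]],
    [-1,[0,0,-0.05],[0,0,0]],
    [-1,[0,0,-0.08],[0,0,0]],
    [-1,[0,0,-0.11],[0,0,0]],
    [-1,[0.03,0.003,-0.13],[0,0,0]],
    [-1,[0.065,0.007,-0.13],[0,0,0]],
    [-1,[0.095,0.02,-0.13],[0,0,0]],
    [-1,[0.1,0.055,-0.13],[0,0,0]],
    [-1,[0.1,0.09,-0.13],[0,0,0]],
  ],
)

```text
time_s: 20.77
position: [0.4285, -0.1991, 0.258]
eef_rot: [0.004, 1.0, -0.0, 0.0]
ft_force: [1.5, 0.4, -2.4]
finger_gap: 0.0061
finger_force: 78.5
```

>>> play_rows(
  steps=[
    [-1,[0,0.035,0],[0,0,0]],
    [-1,[0,0.07,0],[0,0,0]],
    [-1,[0,0.105,0],[0,0,0]],
    [-1,[0,0.14,0],[0,0,0]],
    [-1,[0,0.175,0],[0,0,0]],
    [-1,[0,0.21,0],[0,0,0]],
    [-1,[0,0.235,0],[0,0,0]],
    [-1,[0,0.255,0],[0,0,0]],
    [-1,[0,0.255,0],[0,0,0]],
  ],
)

```text
time_s: 21.52
position: [0.4313, 0.0583, 0.258]
eef_rot: [0.001, 1.0, 0.0, 0.0]
ft_force: [0.5, 0.7, -1.0]
finger_gap: 0.0061
finger_force: 78.6
```

```bash
python3 - <<'E'
from h import *
rel((.548,.0555,.25,1.57))
s=sense()["position"]
rims((s[0],s[1]-.06),s[2]-.075,s[2]-.058)
E
```

```text
t 21.52 p [0.4313 0.0583 0.258 ] psi 1.569 q [ 0.05  0.09  1.88  0.    1.17 -1.52] gap 0.0061 F [ 0.5  0.7 -1. ] 78.616544008255
[-0.1167, -0.0026, 0.0081] [0.001, 0.001, -0.001]
top 297 [431.7  -2.1] [129.3 180.6] 89.3 plane [-0.0006  0.0116  0.1911]
side 580 [431.5  -6.8] [135.3 181.4] 89.7 plane [0.0044 0.0081 0.1905]
```

>>> play_rows(
  steps=[
    [-1,[-0.03,-0.001,0],[0,0,0]],
    [-1,[-0.06,-0.002,0],[0,0,0]],
    [-1,[-0.09,-0.003,0],[0,0,0]],
    [-1,[-0.117,-0.003,0.015],[0,0,0]],
    [-1,[-0.117,-0.003,0.035],[0,0,0]],
    [-1,[-0.117,-0.003,0.055],[0,0,0]],
    [-1,[-0.117,-0.003,0.065],[0,0,0]],
    [-1,[-0.117,-0.003,0.068],[0,0,0]],
    [-1,[-0.117,-0.003,0.068],[0,0,0]],
    [-1,[-0.117,-0.003,0.068],[0,0,0]],
  ],
)

```text
time_s: 22.45
position: [0.5489, 0.0518, 0.1906]
eef_rot: [0.003, 1.0, 0.0, 0.001]
ft_force: [0.0, -0.1, -0.7]
finger_gap: 0.0066
finger_force: 78.6
```

```bash
python3 - <<'E'
from h import *
rel((.548,.0555,.172,1.57))
s=sense()["position"]
rims((s[0],s[1]-.06),s[2]-.075,s[2]-.056)
rims((.547,-.003),.054,.072)
E
```

```text
t 22.45 p [0.5489 0.0518 0.1906] psi 1.566 q [ 0.03  0.42  1.64 -0.    1.08 -1.54] gap 0.0066 F [ 0.  -0.1 -0.7] 78.60982661274647
[0.001, 0.0037, 0.0186] [0.0, 0.001, -0.004]
top 205 [565.1 -46.1] [198.   90.6] 24.2 plane [-0.0017  0.0032  0.1231]
side 423 [542.8  -9.9] [137.3 168.8] 88.2 plane [-0.0011  0.0122  0.1231]
top 296 [548.  -16.8] [146.2  78.2] 0.9 plane [0.0039 0.0112 0.0688]
side 488 [536.3 -14.9] [156.6 115.1] 0.1 plane [0.0187 0.09   0.0683]
```

>>> play_rows(
  steps=[
    [-1,[0.001,0.0035,0.005],[0,0,0]],
    [-1,[0.001,0.0035,0.01],[0,0,0]],
    [-1,[0.001,0.0035,0.014],[0,0,0]],
    [-1,[0.001,0.0035,0.0165],[0,0,0]],
    [-1,[0.001,0.0035,0.0165],[0,0,0]],
  ],
)

```text
time_s: 23.07
position: [0.5474, 0.0556, 0.172]
eef_rot: [0.002, 1.0, -0.0, -0.001]
ft_force: [0.3, -0.5, -1.3]
finger_gap: 0.0063
finger_force: 78.6
```

>>> play_rows(
  steps=[
    [-1,[0,0,0.002],[0,0,0]],
    [-1,[0,0,0.004],[0,0,0]],
    [-1,[0,0,0.004],[0,0,0]],
  ],
)

```text
time_s: 23.32
position: [0.5478, 0.0559, 0.1697]
eef_rot: [0.002, 1.0, 0.0, 0.0]
ft_force: [-2.9, 1.2, 8.5]
finger_gap: 0.0062
finger_force: 79.9
```

```bash
python3 - <<'E'
from h import *
rims((.548,-.005),.095,.112)
E
```

```text
top 193 [560.7 -39.1] [198.5  97.2] 22.2 plane [-0.0008  0.0013  0.1042]
side 450 [543.3  -6.6] [135.8 173.7] 88.6 plane [-0.0025 -0.0018  0.1027]
```

>>> play_rows(
  steps=[
    [-0.4,[0,0,-0.001],[0,0,0]],
    [-0.2,[0,0,-0.001],[0,0,0]],
    [0,[0,0,-0.001],[0,0,0]],
    [0,[0,0,-0.001],[0,0,0]],
    [0,[0,0,-0.025],[0,0,0]],
    [0,[0,0,-0.06],[0,0,0]],
    [0,[0,0,-0.1],[0,0,0]],
    [0,[0.04,0,-0.11],[0,0,0]],
    [0,[0.08,0,-0.11],[0,0,0]],
    [0,[0.12,0,-0.11],[0,0,0]],
  ],
)

```text
time_s: 24.25
position: [0.4262, 0.0561, 0.2792]
eef_rot: [0.002, 1.0, 0.0, 0.001]
ft_force: [-0.4, 0.3, 0.4]
finger_gap: 0.0432
finger_force: 0.0
```

>>> play_rows(
  steps=[
    [0,[0.04,0.04,0],[0,0,0]],
    [0,[0.08,0.08,0],[0,0,0]],
    [0,[0.08,0.12,0],[0,0,0]],
    [0,[0.08,0.12,0],[0,0,0]],
  ],
)

```text
time_s: 24.58
position: [0.3464, 0.1786, 0.2794]
eef_rot: [0.002, 1.0, 0.0, 0.001]
ft_force: [0.5, -0.0, 0.8]
finger_gap: 0.0427
finger_force: 0.0
```

```bash
python3 - <<'E'
from h import *
print(np.round(sense()["position"],3))
rims((.548,-.005),.095,.115)
c=snapshot("side"); s=cv2.resize(c["img"][130:260,230:430],None,fx=4,fy=4,interpolation=2)
cv2.imwrite("pics/f.png",s)
E
```

```text
[0.346 0.179 0.279]
top 378 [548.   -6.2] [127.9 179.5] 89.9 plane [-0.0006 -0.0032  0.1037]
side 449 [543.3  -6.7] [135.2 172.8] 89.2 plane [-0.0027  0.0014  0.1028]
```

View pics/f.png

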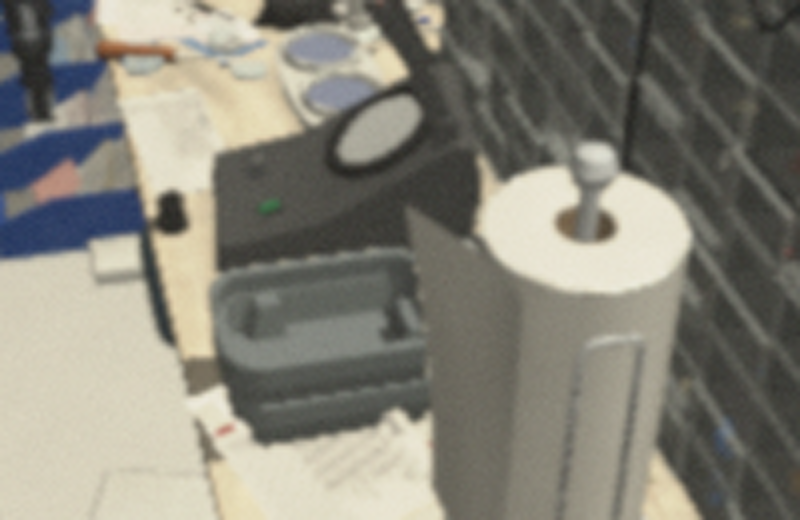

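The upper tray (rim at (325,350)) stands level on the lower one (rim at (345,395)), and the bench around them is undisturbed. The upper rim measures 0.104 m high, close to the 0.106 m expected, and it is centred and level. Handing in now.

```bash
python3 -c "
from workcell import *
print(close_job())"
```

```text
the job is handed in; nothing more can be done
None
```

The job is handed in after about 25 s of the 72 s allowed: the lower tray is turned with its dip away from you, the carton lies flat on its floor, and the upper tray stands level on the shoulders with its dip towards you; the loose tools were kept clear of but not re-measured at the end.

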